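# Push a brass spacer over the lip into the nest of a drill jig

## Robot

A 6-joint arm with a two-finger parallel gripper is mounted at the origin on a cart in front of the work surface, level with it; the furniture and walls round the work are solid. World frame = base frame: x ahead of the robot, y to its left, z up, the work surface at z = 0. Lengths are in m, angles in rad, forces in N, time in s.
With the tool pointing down it reaches from about 0.275 to 0.825 m from the base axis. Payload 5.2 kg.
Tool frame: the origin (TCP) lies on the mounting face of the last link; the fingertips stand 186 mm ahead of it and the grasp point (between the pads) lies 167 mm ahead of it; z points along the fingers, y is the direction in which the jaws open and shut (so a half turn about z gives the same grasp; the last joint's range is limited). The gripper opens to 93 mm and grips with 3 to 60 N. Pads are 15 mm wide; open, the fingers measure 128 mm over their backs; the gripper's body (75 mm by 188 mm) begins 65 mm behind the grasp point.
Start: joints at [1.104, 0.259, 1.535, -0, 1.348, -0.203], TCP at [0.143, 0.531, 0.405] pointing down, gripper open.
Joint ranges: [-3.14, 3.14], [-0.91, 2.08], [0.19, 2.58], [-1.22, 4.36], [0.22, 2.71], [-3.12, 3.12]. Speed limits (rad/s): [2.57, 2.57, 3.14, 3.14, 3.14, 3.14].

## Interface

Orientations are given as [roll, pitch, yaw] about the fixed x, y, z axes, in that order (R = Rz(yaw) Ry(pitch) Rx(roll)).
In Python, from workcell import monitor, cams, ticket gives the robot as it stands.
- The arm moves only by the tool send_rows, never from a script. Its argument "steps" is a list of rows, each an object with "slide": the shift along the tool's x, y, z in cm, a list of three; "rotation": the turn, a rotation vector about the tool's x, y, z in degrees, a list of three. A call has 1 to 12 rows; each row shifts and turns the commanded pose from where the row before left it, along the tool's axes as they then stand; what a row does not reach is not made up. A row lasts 1/8 s, in which the tool goes at most 62.5 mm and 10.7 degrees, less where a joint would pass 70% of its speed; a pose out of reach is approached as far as the arm can. A call is refused whole if a number of a shift passes 6.25 or a number of a turn 10.7, either way. A call with a gripper value outside its range is refused whole. "fingers" is the finger opening in cm, from 0 to 9.3, set as the call begins (left out, the last holds). The fingers move at their own pace and stop on an object; the grip force is fixed at half the most. Time passes only in rows, so rows that do not move let the fingers close. It gives the time, the measured TCP pose, the force and the opening at its end, in the units of the state.
- monitor.state(): the state, without advancing time (a new reading comes with each control period).
- cams.capture(name): name is "scene" or "top"; returns a dict with "pixels" (400x640x3 uint8, blue, green, red), "camera_matrix" (3x3 intrinsics, pixels), "position" and "orientation" of the camera in the world. Camera axes: x right, y down, z forward; pixel columns grow to the right and rows downward; lengths in m; the calibration is good to about 2 mm. A picture is of the moment at which its call begins. There is no depth.
- ticket.close_job(): hands the job in, once; it reports no verdict.
The state is a dict: "clock": time; "joint_pos": joint angles; "joint_vel": joint speeds; "joint_torque": joint torques, N m; "tool_pos": TCP position; "tcp_rot": TCP orientation; "force": force on the tool from outside, world axes, zero at the start; "ft_torque": the same for the moment, N m; "finger_gap": finger opening in m.
Only numpy, scipy, OpenCV 4.12 (cv2) and the standard library are available. Lean on these libraries where they do the work, as an engineer would, in place of code of your own. Each camera call takes 0.05 s, during which the arm holds its last target. There are 200 camera calls.

## Task

Load the drill jig: pick up the loose brass spacer plate that is to be drilled, lay it flat on the open blue deck in front of the nest with its long side pointing into the nest, and let go. Then push it from behind with the fingers, gently (with no more than about 10 N) and square, between the guides and over the raised lip until its tail has dropped behind the lip and it lies flat in the pocket under the bushing plate; the nest is set to a different place each time, so feel for the sprung stop and never ram it. Leave the roll of tape beside the jig where it is.

Things in the scene. Friction and masses are not known exactly. Their poses are not given: they have to be found in the camera images.
- spacer_center (a point): Centre (half-way up) of the loose brass spacer plate, 56 mm (own x) by 50 mm (own y) by 12 mm thick, about 0.2 kg, with a cross scribed on top and not yet drilled. Oiled and slippery (friction about 0.3, against fingertips too). It starts flat on the bench on one side of the jig (left or right) and is the same after half a turn about z. Own z up.
- jig: Drill jig fixed to the bench; origin on its centre line at bench level; own x points into the nest (push direction, roughly away from the robot), y left, z up. Blue base plate from x = -131 to 115 mm, 100 wide, 12 thick; its top is the deck, z = 12. On it stands the metal nest, locked at a setting s of -20 to +20 mm along x that differs each time and is NOT reported: add s to every nest x given here.
- deck (a point): Middle of the open deck, on its top surface, at jig x = -80 mm: the spacer's centre goes here, its 56 mm side along the jig's x. The deck is open from x = -131 to -49 mm or more. Then come the nest's guides, 13 mm high: flared from x = -29+s (75 mm apart) to -7+s, from there parallel, 53 mm apart.
- lip_nominal (a point): On the jig at x = 8 mm, y = 0, z = 16 mm: top far edge of the raised lip if s were 0 (the true one is up to 20 mm before or beyond). Ramp from x = -8+s on the deck up to 4+s, lip 4 mm above deck, flat to 8+s, then a straight drop to the pocket floor (deck level). A fingertip kept 6 to 8 mm above the deck clears the lip and meets the spacer's rear edge all the way, also in the pocket.
- stop_nominal (a point): On the jig at x = 65.5 mm, z = 18 mm: brass face of the sprung stop if s were 0; 57.5 mm past the lip's far edge: the tail drops 1.5 mm before the nose meets it. It yields from 2 N, stiffens 2 N per mm, is solid after 3 mm (8 N). Sliding and climbing take 1 to 3 N, with a short knock as it tips. Bushing plate over the pocket from x = 38+s on, 32 to 38 mm above the deck, its bush to 42.
- tape_roll: Roll of brown tape lying flat, 82 mm across and 18 mm high, origin under its centre: a bystander on the other side of the jig, to be left alone.
Mind the look-alikes: they are no part of the job. Of the things like the part that bears spacer_center, leave any that is black or orange; of the rest the larger one is meant.

How it is judged:
By the outcome, as a careful person would: the job done as asked, in the order asked, and still so for the second after the job is handed in, with the robot touching nothing.
It also fails if it takes over 64 s, if anything falls off the work surface, if the arm or the gripper's body presses on something with over 40 N, if the wrist force passes 120 N, or if a joint passes its speed limit or range.

## Working session

There is one attempt and no reset: what is moved stays moved. The work goes in short steps, Python scripts to look and compute and a tool call to move; the robot and the scene stay as the last step left them, time stands still between calls to the robot, and variables do not carry over. Pictures are saved under pics/ and viewed, about 8 in all and at most 12, crops included, and the job is handed in when it is done.

Besides the shell and the picture viewer there is one more tool, called after "Emit:" by a JSON object that holds its "fn" and its "kwargs". send_rows: Moves the arm, as the interface text tells. Its arguments: {"type":"object","properties":{"steps":{"type":"array","items":{"type":"object","properties":{"slide":{"type":"array","items":{"type":"number"}},"rotation":{"type":"array","items":{"type":"number"}}}}},"fingers":{"type":"number"}},"required":["steps"]}

```bash
mkdir -p pics; ls
cat > h.py <<'E'
import numpy as np, cv2
from workcell import monitor, cams, ticket
def cap(n,f):
    c=cams.capture(n); cv2.imwrite(f,c["pixels"]); np.savez(f[:-4],**{k:np.array(v) for k,v in c.items()}); return c
E
python3 - <<'E'
from h import *
for n in("scene","top"):
    c=cap(n,f"pics/{n}0.png"); print(n,c["camera_matrix"],c["position"],c["orientation"])
print(monitor.state())
E
```

```text
pics
scene [[472.33978449   0.         320.0806441 ]
 [  0.         472.33978449 199.18472874]
 [  0.           0.           1.        ]] [ 0.0391814  -0.46384959  0.87044877] [-2.41286981 -0.00568336 -0.8456205 ]
top [[381.67319998   0.         323.28340258]
 [  0.         381.67319998 202.46667985]
 [  0.           0.           1.        ]] [0.49015671 0.02695614 0.98054828] [-3.03202817 -0.02013278 -1.55184983]
{'clock': 0.1, 'joint_pos': array([ 1.10420297e+00,  2.59293155e-01,  1.53596060e+00,  3.12165151e-07,
        1.34799780e+00, -2.02796131e-01]), 'joint_vel': array([ 0.00028452, -0.00184549, -0.00232409, -0.00073241, -0.00060609,
       -0.00219058]), 'joint_torque': array([ 2.32752114e-03, -4.38212442e+01, -2.84641743e+01,  7.20487651e-02,
        3.62258696e-02, -4.34952631e-05]), 'tool_pos': array([0.14330232, 0.53081275, 0.40399342]), 'tcp_rot': array([-3.13996781e+00, -3.34415072e-04,  2.87779509e+00]), 'force': array([ 0.04670346,  0.48003377, -0.56626259]), 'ft_torque': array([ 0.03657561, -0.00204849,  0.03336172]), 'finger_gap': 0.09297295754390955}
```

View pics/scene0.png

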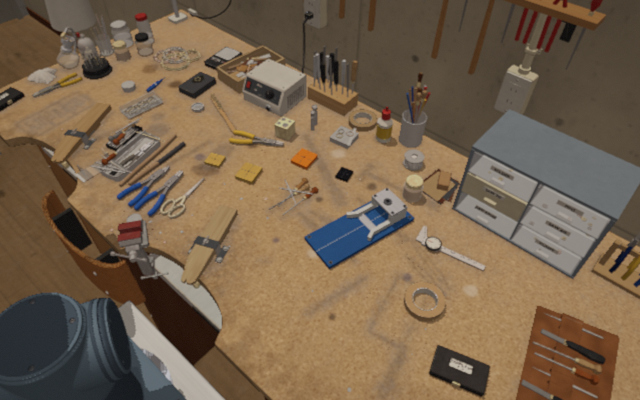

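View pics/top0.png

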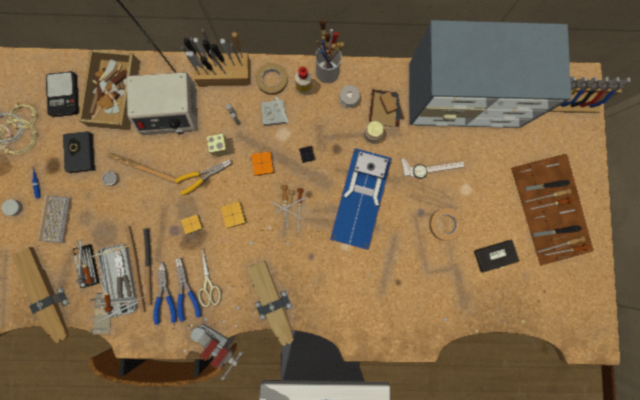

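The scene shows the blue jig at top (360,198) and the tape roll at (444,224). Candidates in the top view:
- Brass, large: (233,214)
- Brass, small: (191,224)
- Orange: (262,163)
- Black: (307,154)

I choose the larger brass one at (233,214) and will check it in a close crop.

Run:
```python
from h import *
a=cv2.imread("pics/top0.png")[140:260,175:285]; b=cv2.imread("pics/top0.png")[140:260,320:400]
im=cv2.resize(np.hstack([a,b]),None,fx=4,fy=4,interpolation=cv2.INTER_CUBIC); cv2.imwrite("pics/c1.png",im)
s=cv2.imread("pics/scene0.png"); im=cv2.resize(s[140:280,195:425],None,fx=3.4,fy=3.4,interpolation=cv2.INTER_CUBIC); cv2.imwrite("pics/c2.png",im)
```

```text
(no output)
```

View pics/c1.png

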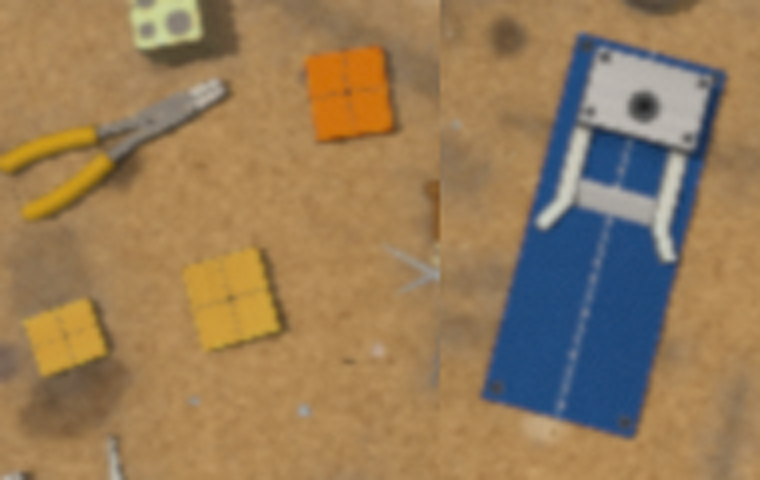

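View pics/c2.png

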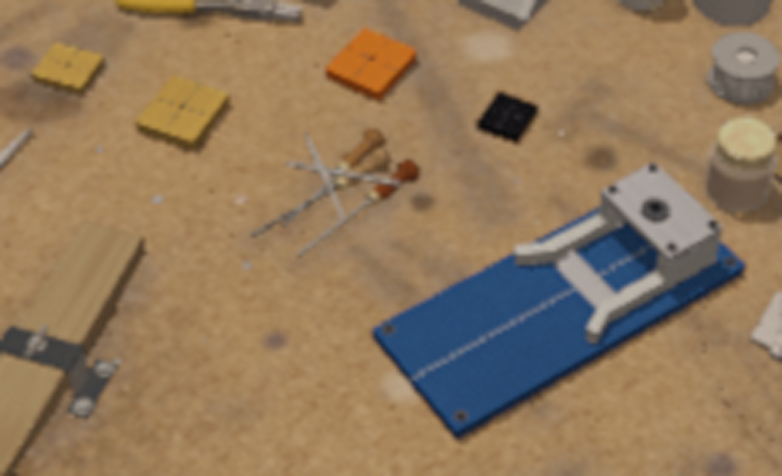

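```bash
cat >> h.py <<'E'
from scipy.spatial.transform import Rotation as Rn
from scipy.optimize import least_squares, minimize
def load(f): d=np.load(f); return d["camera_matrix"],d["position"],Rn.from_euler("xyz",d["orientation"]).as_matrix()
def proj(c,P):
    K,p,R=c; q=(np.atleast_2d(P)-p)@R@K.T; return q[:,:2]/q[:,2:]
def tri(obs):
    f=lambda X:np.concatenate([proj(c,X)[0]-u for c,u in obs]); r=least_squares(f,[.5,0,.01]); return r.x,np.abs(r.fun).max()
def plane(c,u,z):
    K,p,R=c; d=R@np.linalg.solve(K,[u[0],u[1],1]); return (p+d*(z-p[2])/d[2])[:2]
def rot(a): return np.array([[np.cos(a),-np.sin(a)],[np.sin(a),np.cos(a)]])
E
cat > m.py <<'E'
from h import *
T=load("pics/top0.npz");S=load("pics/scene0.npz")
t=lambda x,y,ox=175:np.array([(x+.5)/4-.5+ox,(y+.5)/4-.5+140])
tj=lambda x,y:t(x-440,y,320)
s=lambda x,y:np.array([(x+.5)/3.4-.5+195,(y+.5)/3.4-.5+140])
print("cross",tri([(T,t(231,298)),(S,s(183,106))]))
J=dict(nl=(tj(483,398),s(375,333)),nr=(tj(633,438),s(458,437)),fr=(tj(725,72),s(745,265)),fl=(tj(580,33),None))
L=dict(nl=(-.131,.05),nr=(-.131,-.05),fr=(.115,-.05),fl=(.115,.05))
for k,(a,b) in J.items():
    if b is not None: print(k,tri([(T,a),(S,b)]))
def f(p,use=(0,1)):
    out=[]
    for k,o in J.items():
        P=np.r_[p[:2]+rot(p[2])@L[k],.012]
        for i in use:
            if o[i] is not None: out.append(proj((T,S)[i],P)[0]-o[i])
    return np.concatenate(out)
for u in((0,1),(0,),(1,)):
    r=least_squares(f,[.5,-.05,-.2],args=(u,)); print("jig",u,r.x,np.abs(r.fun).max())
# spacer silhouette
def mask(im):
    h=cv2.cvtColor(im,cv2.COLOR_BGR2HSV); return h
obs=[]
for n,c,cen in(("top",T,t(231,298)),("scene",S,s(183,106))):
    im=cv2.imread(f"pics/{n}0.png"); x,y=cen.round().astype(int); r=24
    cr=cv2.resize(im[y-r:y+r,x-r:x+r],None,fx=4,fy=4,interpolation=cv2.INTER_LINEAR)
    hsv=cv2.cvtColor(cr,cv2.COLOR_BGR2HSV); m=((hsv[...,1]>165)).astype(np.uint8)
    n_,lab,st,_=cv2.connectedComponentsWithStats(m); k=1+st[1:,4].argmax(); m=(lab==k).astype(np.uint8)
    m=cv2.morphologyEx(m,cv2.MORPH_CLOSE,np.ones((9,9)))
    cv2.imwrite(f"pics/mask_{n}.png",m*255); obs.append((c,m,x-r,y-r)); print(n,m.sum())
def cost(p,ob):
    e=0
    for c,m,ox,oy in ob:
        B=np.array([[*(p[:2]+rot(p[2])@[i*.028,j*.025]),z] for i in(-1,1) for j in(-1,1) for z in(0,.012)])
        q=(proj(c,B)-[ox,oy]+.5)*4-.5
        h=cv2.convexHull(q.astype(np.float32)); w=np.zeros(m.shape,np.uint8); cv2.fillConvexPoly(w,np.round(h*16).astype(np.int32),1,shift=4)
        e+=(w!=m).sum()/m.sum()
    return e
x0=tri([(T,t(231,298)),(S,s(183,106))])[0]
for ob in(obs,obs[:1],obs[1:]):
    b=min((minimize(cost,[x0[0],x0[1],a],args=(ob,),method="Nelder-Mead",options=dict(initial_simplex=[[x0[0],x0[1],a],[x0[0]+.004,x0[1],a],[x0[0],x0[1]+.004,a],[x0[0],x0[1],a+.15]])) for a in np.arange(-.1,3,.3)),key=lambda r:r.fun)
    print("spacer",b.x,b.fun)
    a2=b.x.copy(); a2[2]+=np.pi/2; print("  quarter turned cost",minimize(cost,a2,args=(ob,),method="Nelder-Mead").fun)
E
python3 m.py
```

```text
cross (array([0.56216572, 0.23763331, 0.01838306]), np.float64(0.07737117124042925))
nl (array([ 0.50487052, -0.01079484,  0.01215349]), np.float64(0.30317353360942434))
nr (array([ 0.48092518, -0.10562802,  0.01026398]), np.float64(0.0040046336123964466))
fr (array([ 0.71732711, -0.16333335,  0.01486405]), np.float64(0.050498249510894766))
jig (0, 1) [ 0.6193744  -0.08891491 -0.23850168] 1.0506132604891718
jig (0,) [ 0.61896164 -0.08909675 -0.24277354] 0.569520200285524
jig (1,) [ 0.61997678 -0.08826114 -0.2313331 ] 0.9831909468783806
top 6754
scene 175
spacer [0.5653609  0.23993351 0.90161113] 33.70312026735479
  quarter turned cost 34.58818647150895
spacer [0.56299078 0.23914953 0.32418457] 0.12037311222978976
  quarter turned cost 0.2108380219129405
spacer [0.57575309 0.23150247 0.91739369] 33.17142857142857
  quarter turned cost 1.0
```

```bash
cat > m2.py <<'E'
from h import *
T=load("pics/top0.npz");S=load("pics/scene0.npz"); F=6
def crop(n,x0,y0,x1,y1): return cv2.resize(cv2.imread(f"pics/{n}0.png")[y0:y1,x0:x1],None,fx=F,fy=F,interpolation=cv2.INTER_LINEAR)
def big(m):
    n,l,st,_=cv2.connectedComponentsWithStats(m.astype(np.uint8)); m=(l==1+st[1:,4].argmax()).astype(np.uint8)
    h=cv2.convexHull(cv2.findNonZero(m)); return cv2.fillConvexPoly(np.zeros_like(m),h,1)
def cost(p,ob,bx):
    e=0
    for c,m,ox,oy in ob:
        B=np.array([[*(p[:2]+rot(p[2])@[i,j]),z] for i in bx[0] for j in bx[1] for z in(0,.012)])
        h=cv2.convexHull((((proj(c,B)-[ox,oy]+.5)*F-.5)).astype(np.float32)); w=np.zeros(m.shape,np.uint8)
        cv2.fillConvexPoly(w,np.round(h*16).astype(np.int32),1,shift=4); e+=(w!=m).sum()/m.sum()
    return e
def fit(ob,bx,x0): 
    s=[x0]+[list(np.array(x0)+d) for d in([.006,0,0],[0,.006,0],[0,0,.08])]
    return minimize(cost,x0,args=(ob,bx),method="Nelder-Mead",options=dict(initial_simplex=s,xatol=1e-5))
c=crop("top",320,140,400,260); b,g,r=[c[...,i].astype(int) for i in range(3)]
mj=big(b-r>25)
r_=fit([(T,mj,320,140)],((-.131,.115),(-.05,.05)),[.619,-.089,-.24]); print("jig top",r_.x,r_.fun)
ob=[];vis=[]
for n,c,(x,y) in(("top",T,(232,214)),("scene",S,(248,171))):
    im=crop(n,x-26,y-20,x+26,y+20); m=np.full(im.shape[:2],cv2.GC_BGD,np.uint8)
    ce=(26*F,20*F); cv2.circle(m,ce,18*F,cv2.GC_PR_BGD,-1); cv2.circle(m,ce,11*F,cv2.GC_PR_FGD,-1); cv2.circle(m,ce,6*F,cv2.GC_FGD,-1)
    cv2.grabCut(im,m,None,np.zeros((1,65)),np.zeros((1,65)),6,cv2.GC_INIT_WITH_MASK)
    m=big((m==1)|(m==3)); ob.append((c,m,x-26,y-20)); v=im.copy(); cv2.drawContours(v,cv2.findContours(m,0,2)[0],-1,(0,0,255),1); vis.append(v)
for o in(ob,ob[:1],ob[1:]):
    for a in(.3,.3-np.pi/2):
        q=min((fit(o,((-.028,.028),(-.025,.025)),[.562,.238,a+d]) for d in(-.1,0,.1)),key=lambda r:r.fun); print("spacer",q.x,q.fun)
jv=crop("top",320,140,400,260); cv2.drawContours(jv,cv2.findContours(mj,0,2)[0],-1,(0,0,255),1)
v=np.vstack(vis); jv=cv2.resize(jv,None,fx=v.shape[0]/jv.shape[0],fy=v.shape[0]/jv.shape[0]); cv2.imwrite("pics/c3.png",np.hstack([v,jv]))
E
python3 m2.py
```

```text
jig top [ 0.61992318 -0.08909616 -0.25160057] 0.03145158824788285
spacer [0.56288665 0.24120956 0.30040309] 0.2972017767209727
spacer [ 0.56489753  0.2417325  -1.12162465] 0.45769880123652085
spacer [0.56238166 0.24046699 0.30203127] 0.02911225590032347
spacer [ 0.56235195  0.24065447 -1.14352697] 0.18821133341320234
spacer [0.56588879 0.24533425 0.4180242 ] 0.13627286524482787
spacer [ 0.56573605  0.2448251  -1.01570038] 0.2179886572409937
```

View pics/c3.png

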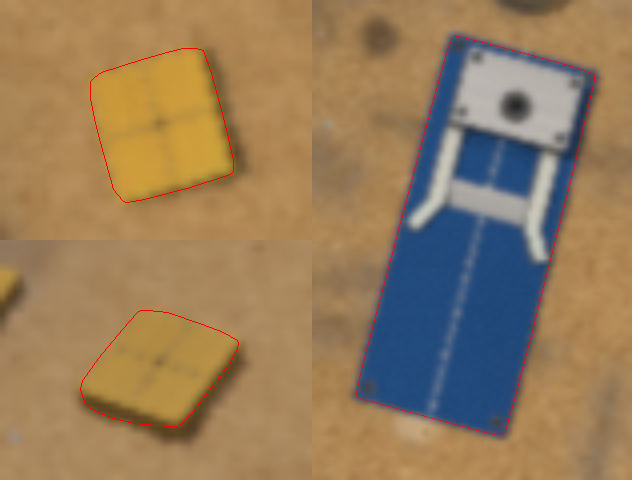

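```bash
cat >> h.py <<'E'
def delta(x,y,z,yaw):
    s=monitor.state(); R=Rn.from_euler("xyz",s["tcp_rot"]); D=Rn.from_euler("xyz",[np.pi,0,yaw])
    print("clock",s["clock"],"pos",s["tool_pos"].round(4),"rot",s["tcp_rot"].round(4),"F",s["force"].round(2),"gap",s["finger_gap"])
    print("rotvec tool deg",np.degrees((R.inv()*D).as_rotvec()).round(2))
    print("slide cm (after rotation)",(D.inv().apply(np.array([x,y,z])-s["tool_pos"])*100).round(2))
E
python3 - <<'E'
from h import *
T=load("pics/top0.npz");S=load("pics/scene0.npz")
v=lambda x,y,ox,oy,f=6:np.array([(x+.5)/f-.5+ox,(y+.5)/f-.5+oy])
ct=v(158,122,206,194); cs=v(159,360-240,222,151)
print(plane(T,ct,.012),plane(S,cs,.012),tri([(T,ct),(S,cs)]))
j=lambda x,y:v(x-312,y,320,140,4)
a,b=plane(T,j(432,412),.012),plane(T,j(499,142),.012); d=b-a; print("line",a,b,np.arctan2(d[1],d[0]))
o=np.array([.6195,-.0891])
for yaw in(-.245,):
  for P,z in((j(490,189),.016),(j(486,212),.012),(j(412,226),.025),(j(542,260),.025),(j(432,412),.012),(j(515,106),.054)): print(((plane(T,P,z)-o)@rot(yaw)).round(4))
delta(.562,.239,.3,.30+np.pi)
E
```

```text
[0.56300569 0.240335  ] [0.56615259 0.24413227] (array([0.56248314, 0.23905271, 0.0180798 ]), np.float64(0.03562052855764364))
line [ 0.4963792  -0.05904182] [ 0.6703723  -0.10034024] -0.23304407244369285
[ 0.0202 -0.0003]
[ 0.0058 -0.0018]
[-0.0174  0.0422]
[-0.0166 -0.0425]
[-0.1267 -0.0007]
[0.0677 0.0009]
clock 0.1 pos [0.1433 0.5308 0.404 ] rot [-3.1400e+00 -3.0000e-04  2.8778e+00] F [ 0.05  0.48 -0.57] gap 0.09297295754390955
rotvec tool deg [ -0.09  -0.04 -32.3 ]
slide cm (after rotation) [-31.38 -40.25  10.4 ]
```

Triangulated cross is at (0.5625, 0.239). Its height came out at 18 mm against the expected 12, within calibration error. The jig is at about (0.6195, -0.089) with yaw -0.242, and the lip and flare both suggest s≈+12 mm. Moving above the spacer.

Emit:
{"fn": "send_rows", "kwargs": {"steps": [{"rotation":[0,0,-8.1]},{"rotation":[0,0,-8.1]},{"rotation":[0,0,-8.1]},{"rotation":[0,0,-8.1]},{"slide":[-3.9,-4.8,0]},{"slide":[-3.9,-4.8,0]},{"slide":[-3.9,-4.8,0]},{"slide":[-3.9,-4.8,0]},{"slide":[-3.9,-4.8,0]},{"slide":[-3.9,-4.8,0]},{"slide":[-3.9,-4.8,0]},{"slide":[-3.9,-4.8,0]}], "fingers": 8}}

```text
invalid input
```

```bash
python3 -c "
from h import *
delta(.5635,.241,.23,.30+np.pi)"
```

```text
clock 0.1 pos [0.1433 0.5308 0.404 ] rot [-3.1400e+00 -3.0000e-04  2.8778e+00] F [ 0.05  0.48 -0.57] gap 0.09297295754390955
rotvec tool deg [ -0.09  -0.04 -32.3 ]
slide cm (after rotation) [-31.58 -40.1   17.4 ]
```

Emit:
{"fn": "send_rows", "kwargs": {"steps": [{"slide":[0,0,0],"rotation":[0,0,-8.1]},{"slide":[0,0,0],"rotation":[0,0,-8.1]},{"slide":[0,0,0],"rotation":[0,0,-8.1]},{"slide":[0,0,0],"rotation":[0,0,-8.1]},{"slide":[-3.9,-4.8,0],"rotation":[0,0,0]},{"slide":[-3.9,-4.8,0],"rotation":[0,0,0]},{"slide":[-3.9,-4.8,0],"rotation":[0,0,0]},{"slide":[-3.9,-4.8,0],"rotation":[0,0,0]},{"slide":[-3.9,-4.8,0],"rotation":[0,0,0]},{"slide":[-3.9,-4.8,0],"rotation":[0,0,0]},{"slide":[-3.9,-4.8,0],"rotation":[0,0,0]},{"slide":[-3.9,-4.8,0],"rotation":[0,0,0]}], "fingers": 8}}

```text
clock: 1.6
tool_pos: [0.5568, 0.2556, 0.4043]
tcp_rot: [3.141, -0.001, -2.84]
force: [1.0, 0.4, 0.5]
finger_gap: 0.0804
```

```bash
python3 -c "
from h import *
delta(.5635,.241,.23,.30+np.pi)"
```

```text
clock 1.6 pos [0.5568 0.2556 0.4043] rot [ 3.1414e+00 -7.0000e-04 -2.8401e+00] F [0.95 0.39 0.48] gap 0.08041459621683489
rotvec tool deg [ 0.01 -0.04  0.08]
slide cm (after rotation) [-0.21 -1.59 17.43]
```

Emit:
{"fn": "send_rows", "kwargs": {"steps": [{"slide":[-0.4,-1.7,0],"rotation":[0,0,0]},{"slide":[0,0,5.8],"rotation":[0,0,0]},{"slide":[0,0,5.8],"rotation":[0,0,0]},{"slide":[0,0,5.8],"rotation":[0,0,0]},{"slide":[0,0,0],"rotation":[0,0,0]},{"slide":[0,0,0],"rotation":[0,0,0]}]}}

```text
clock: 2.35
tool_pos: [0.5647, 0.2426, 0.2327]
tcp_rot: [-3.142, 0.002, -2.839]
force: [0.7, 0.0, 0.3]
finger_gap: 0.0801
```

```bash
python3 -c "
from h import *
delta(.5635,.241,.1895,.30+np.pi)
a=cap('scene','pics/s1.png')['pixels'][110:230,180:300]; b=cap('top','pics/t1.png')['pixels'][150:270,175:295]
cv2.imwrite('pics/c4.png',cv2.resize(np.hstack([a,b]),None,fx=3.3,fy=3.3,interpolation=cv2.INTER_CUBIC))
"
```

```text
clock 2.35 pos [0.5647 0.2426 0.2327] rot [-3.1415e+00  2.0000e-03 -2.8393e+00] F [0.75 0.03 0.31] gap 0.08011790371934531
rotvec tool deg [-0.    0.12  0.13]
slide cm (after rotation) [ 0.16 -0.11  4.32]
```

View pics/c4.png

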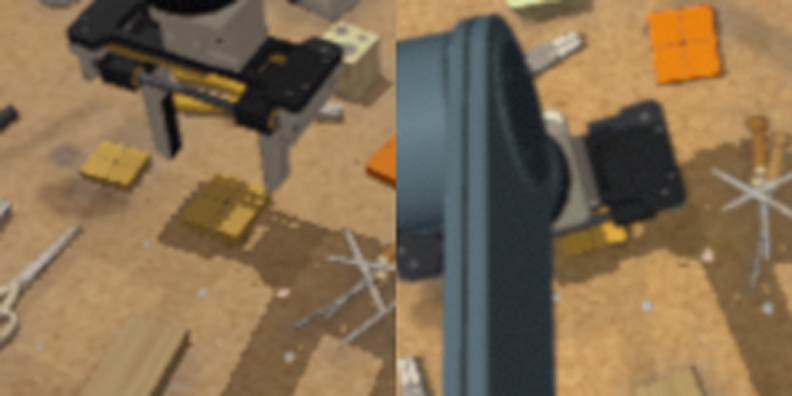

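The crop shows the open fingers straddling the larger brass plate, with tips at crop (170,155) and (270,190). Now I'll check the camera against the known tip position, and descend.

```bash
python3 -c "
from h import *
S=load('pics/scene0.npz')
R=rot(-2.8393)
for sg in(1,-1):
  for g in (.040,.0575):
    for w in(-.0075,.0075):
      a=-2.8393; y=np.array([np.sin(a),-np.cos(a)]);x=np.array([np.cos(a),np.sin(a)])
      P=np.r_[np.array([.5647,.2426])+sg*g*y+w*x,.047]; q=proj(S,P)[0]; print(sg,g,w,(q-[180,110])*3.3)
"
```

```text
1 0.04 -0.0075 [179.48667958 148.15533594]
1 0.04 0.0075 [169.28429807 160.3318095 ]
1 0.0575 -0.0075 [159.99134625 141.73191381]
1 0.0575 0.0075 [149.68049728 153.81151728]
-1 0.04 -0.0075 [270.59006904 178.17254663]
-1 0.04 0.0075 [260.91009704 190.80686846]
-1 0.0575 -0.0075 [290.96388538 184.88541584]
-1 0.0575 0.0075 [281.40424362 197.62329278]
```

Emit:
{"fn": "send_rows", "kwargs": {"steps": [{"slide":[0.1,0,2],"rotation":[0,0,0]},{"slide":[0,0,1.3],"rotation":[0,0,0]},{"slide":[0,0,0.5],"rotation":[0,0,0]},{"slide":[0,0,0],"rotation":[0,0,0]},{"slide":[0,0,0],"rotation":[0,0,0]}]}}

```text
clock: 3.08
tool_pos: [0.5636, 0.2418, 0.1934]
tcp_rot: [-3.142, 0.001, -2.84]
force: [-0.1, -0.7, 0.1]
finger_gap: 0.0801
```

Emit:
{"fn": "send_rows", "kwargs": {"steps": [{"slide":[0,0,0.4],"rotation":[0,0,0]},{"slide":[0,0,0],"rotation":[0,0,0]},{"slide":[0,0,0],"rotation":[0,0,0]}]}}

```text
clock: 3.45
tool_pos: [0.5633, 0.2417, 0.1887]
tcp_rot: [-3.142, -0.0, -2.84]
force: [0.1, -0.9, -0.3]
finger_gap: 0.0798
```

Emit:
{"fn": "send_rows", "kwargs": {"steps": [{"slide":[0,0,0],"rotation":[0,0,0]},{"slide":[0,0,0],"rotation":[0,0,0]},{"slide":[0,0,0],"rotation":[0,0,0]},{"slide":[0,0,0],"rotation":[0,0,0]},{"slide":[0,0,0],"rotation":[0,0,0]},{"slide":[0,0,0],"rotation":[0,0,0]}], "fingers": 4}}

```text
clock: 4.2
tool_pos: [0.5633, 0.2417, 0.1888]
tcp_rot: [3.142, 0.0, -2.84]
force: [-1.0, -0.2, 0.1]
finger_gap: 0.0497
```

Gripped on the 50 mm side (gap 49.7 mm). Lifting.

Emit:
{"fn": "send_rows", "kwargs": {"steps": [{"slide":[0,0,-1],"rotation":[0,0,0]},{"slide":[0,0,-3],"rotation":[0,0,0]},{"slide":[0,0,-3],"rotation":[0,0,0]},{"slide":[0,0,-3],"rotation":[0,0,0]},{"slide":[0,0,0],"rotation":[0,0,0]}]}}

```text
clock: 4.82
tool_pos: [0.5641, 0.2419, 0.2917]
tcp_rot: [-3.141, 0.006, -2.84]
force: [-0.4, 0.7, -3.1]
finger_gap: 0.0496
```

```bash
python3 -c "
from h import *
d=np.array([.6195,-.0891])+rot(-.242)@[-.08,0];print(d)
delta(*d,.2,-.242+np.pi)
a=cap('scene','pics/s2.png')['pixels'][90:210,200:320]; b=cap('top','pics/t2.png')['pixels'][140:260,320:400]
cv2.imwrite('pics/c5.png',cv2.resize(np.hstack([a,b]),None,fx=3.3,fy=3.3,interpolation=cv2.INTER_CUBIC))
"
```

```text
[ 0.54183115 -0.06992841]
clock 4.825 pos [0.5641 0.2419 0.2917] rot [-3.1411  0.0059 -2.8397] F [-0.38  0.74 -3.07] gap 0.049610079561546484
rotvec tool deg [ 0.06  0.34 31.16]
slide cm (after rotation) [ -5.31 -30.81   9.17]
```

Emit:
{"fn": "send_rows", "kwargs": {"steps": [{"slide":[0,0,0],"rotation":[0,0,7.8]},{"slide":[0,0,0],"rotation":[0,0,7.8]},{"slide":[0,0,0],"rotation":[0,0,7.8]},{"slide":[0,0,0],"rotation":[0,0,7.8]},{"slide":[-0.8,-4.4,0],"rotation":[0,0,0]},{"slide":[-0.8,-4.4,0],"rotation":[0,0,0]},{"slide":[-0.8,-4.4,0],"rotation":[0,0,0]},{"slide":[-0.8,-4.4,0],"rotation":[0,0,0]},{"slide":[-0.7,-4.4,0],"rotation":[0,0,0]},{"slide":[-0.7,-4.4,0],"rotation":[0,0,0]},{"slide":[-0.7,-4.4,0],"rotation":[0,0,0]},{"slide":[0,0,0],"rotation":[0,0,0]}]}}

```text
clock: 6.42
tool_pos: [0.54, -0.0727, 0.287]
tcp_rot: [-3.141, -0.003, 2.895]
force: [0.0, 0.5, -2.9]
finger_gap: 0.0497
```

Emit:
{"fn": "send_rows", "kwargs": {"steps": [{"slide":[0,0,3],"rotation":[0,0,0]},{"slide":[0,0,3],"rotation":[0,0,0]},{"slide":[0,0,0],"rotation":[0,0,0]},{"slide":[0,0,0],"rotation":[0,0,0]}]}}

```text
clock: 6.92
tool_pos: [0.5409, -0.0694, 0.2289]
tcp_rot: [3.141, -0.0, 2.899]
force: [0.2, 0.2, -0.4]
finger_gap: 0.0497
```

```bash
python3 -c "
from h import *
d=np.array([.6195,-.0891])+rot(-.242)@[-.08,0]
delta(*d,.2,-.242+np.pi)
a=cap('scene','pics/s2.png')['pixels'][170:290,290:420]; b=cap('top','pics/t2.png')['pixels'][140:260,310:410]
cv2.imwrite('pics/c5.png',cv2.resize(np.hstack([a,b]),None,fx=3.4,fy=3.4,interpolation=cv2.INTER_CUBIC))
"
```

```text
clock 6.925 pos [ 0.5409 -0.0694  0.2289] rot [ 3.1414e+00 -4.0000e-04  2.8994e+00] F [ 0.22  0.18 -0.41] gap 0.04968858938805228
rotvec tool deg [ 0.01 -0.02 -0.01]
slide cm (after rotation) [-0.1  -0.02  2.89]
```

View pics/c5.png

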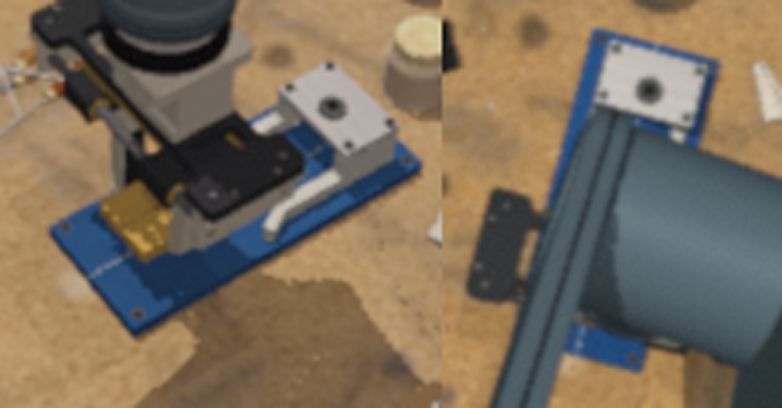

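The plate is held above the open deck, rear edge at crop (140,220), with the gripper clear of the guides. Lowering.

Emit:
{"fn": "send_rows", "kwargs": {"steps": [{"slide":[0,0,1.5],"rotation":[0,0,0]},{"slide":[0,0,0.9],"rotation":[0,0,0]},{"slide":[0,0,0.2],"rotation":[0,0,0]},{"slide":[0,0,0],"rotation":[0,0,0]},{"slide":[0,0,0],"rotation":[0,0,0]}]}}

```text
clock: 7.65
tool_pos: [0.5409, -0.0701, 0.203]
tcp_rot: [-3.142, 0.001, 2.899]
force: [0.0, 0.3, -0.9]
finger_gap: 0.0497
```

Emit:
{"fn": "send_rows", "kwargs": {"steps": [{"slide":[0,0,0.1],"rotation":[0,0,0]},{"slide":[0,0,0],"rotation":[0,0,0]},{"slide":[0,0,0],"rotation":[0,0,0]}]}}

```text
clock: 8.02
tool_pos: [0.5407, -0.07, 0.2019]
tcp_rot: [-3.142, 0.0, 2.899]
force: [0.6, -0.8, -1.9]
finger_gap: 0.0494
```

Emit:
{"fn": "send_rows", "kwargs": {"steps": [{"slide":[0,0,0.1],"rotation":[0,0,0]},{"slide":[0,0,0],"rotation":[0,0,0]},{"slide":[0,0,0],"rotation":[0,0,0]}]}}

```text
clock: 8.4
tool_pos: [0.5407, -0.07, 0.2008]
tcp_rot: [-3.142, 0.0, 2.899]
force: [0.4, -0.1, -1.9]
finger_gap: 0.0496
```

Emit:
{"fn": "send_rows", "kwargs": {"steps": [{"slide":[0,0,0.05],"rotation":[0,0,0]},{"slide":[0,0,0],"rotation":[0,0,0]},{"slide":[0,0,0],"rotation":[0,0,0]}]}}

```text
clock: 8.78
tool_pos: [0.5407, -0.07, 0.2007]
tcp_rot: [-3.142, 0.0, 2.899]
force: [-1.8, -0.4, 6.0]
finger_gap: 0.0495
```

Contact with the deck (Fz +6 N). Releasing, lifting, then moving back and looking.

Emit:
{"fn": "send_rows", "kwargs": {"steps": [{"slide":[0,0,-0.05],"rotation":[0,0,0]},{"slide":[0,0,0],"rotation":[0,0,0]},{"slide":[0,0,0],"rotation":[0,0,0]},{"slide":[0,0,0],"rotation":[0,0,0]},{"slide":[0,0,0],"rotation":[0,0,0]}], "fingers": 7.5}}

```text
clock: 9.4
tool_pos: [0.5407, -0.07, 0.2007]
tcp_rot: [-3.142, -0.0, 2.899]
force: [-0.4, -0.4, -0.4]
finger_gap: 0.0749
```

Emit:
{"fn": "send_rows", "kwargs": {"steps": [{"slide":[0,0,-1],"rotation":[0,0,0]},{"slide":[0,0,-3],"rotation":[0,0,0]},{"slide":[0,0,-5],"rotation":[0,0,0]},{"slide":[6,0,0],"rotation":[0,0,0]},{"slide":[6,0,0],"rotation":[0,0,0]},{"slide":[6,0,0],"rotation":[0,0,0]},{"slide":[0,0,0],"rotation":[0,0,0]},{"slide":[0,0,0],"rotation":[0,0,0]}], "fingers": 7.5}}

```text
clock: 10.4
tool_pos: [0.3668, -0.0271, 0.2919]
tcp_rot: [-3.141, 0.004, 2.899]
force: [-0.1, -0.3, 0.9]
finger_gap: 0.0753
```

```bash
python3 -c "
from h import *
print(monitor.state()['tool_pos'])
a=cap('scene','pics/s3.png')['pixels'][170:290,290:420]; b=cap('top','pics/t3.png')['pixels'][140:260,320:400]
cv2.imwrite('pics/c6.png',cv2.resize(np.hstack([a,b]),None,fx=3.7,fy=3.7,interpolation=cv2.INTER_CUBIC))
"
```

```text
[ 0.36681593 -0.02705562  0.29187933]
```

View pics/c6.png

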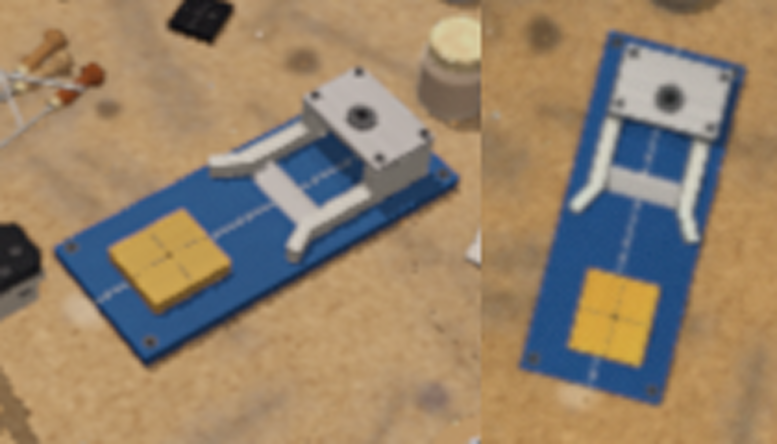

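```bash
cat > m3.py <<'E'
from h import *
T=load("pics/top0.npz")
def rects(f):
    im=cv2.resize(cv2.imread(f)[140:260,320:400],None,fx=6,fy=6,interpolation=cv2.INTER_LINEAR).astype(int); b,g,r=im[...,0],im[...,1],im[...,2]
    hsv=cv2.cvtColor(im.astype(np.uint8),cv2.COLOR_BGR2HSV)
    H={}
    hull=None
    for n,m,z in(("jig",b-r>25,.012),("sp",r-b>60,.024)):
        m=m.astype(np.uint8)
        if n=="sp":
            w=np.zeros_like(m); cv2.fillConvexPoly(w,hull,1); w=cv2.erode(w,np.ones((25,25))); m&=w
        k,l,st,_=cv2.connectedComponentsWithStats(m); m=(l==1+st[1:,4].argmax()).astype(np.uint8)
        h=cv2.convexHull(cv2.findNonZero(m)); hull=h if n=="jig" else hull
        P=np.array([plane(T,((q+.5)/6-.5+[320,140]),z) for q in h[:,0].astype(float)])
        (c,s,a)=cv2.minAreaRect((P*1000).astype(np.float32)); 
        H[n]=(np.array(c),s,a); print(n,np.round(c,1),np.round(s,1),round(a,2))
    return H
import sys
for f in sys.argv[1:]: rects(f)
E
python3 m3.py pics/t3.png
python3 - <<'E'
from h import *
T=load("pics/top0.npz");S=load("pics/scene0.npz")
t=lambda x,y:np.array([(x+.5)/3.7-.5,(y+.5)/3.7-.5])
ct=t(615-481,317)+[320,140]; cs=t(169,256)+[290,170]
print(tri([(T,ct),(S,cs)]),plane(T,ct,.024),plane(S,cs,.024))
# line ends on deck in both views
for a,b in(((590-481,380),(98,301)),((641-481,205),None)):
    print(plane(T,t(*a)+[320,140],.012), plane(S,t(*b)+[290,170],.012) if b else "")
print(plane(S,t(260,217)+[290,170],.012))
E
```

```text
jig [611.3 -86.7] [ 98.9 243.5] 75.98
sp [540.  -72.4] [49.9 55.5] 76.36
(array([ 0.53938981, -0.07250094,  0.02811384]), np.float64(0.10186286072018902)) [ 0.5398129  -0.07313207] [ 0.54165229 -0.07044418]
[ 0.49707553 -0.05769091] [ 0.4947257  -0.05489684]
[ 0.61837727 -0.09169376] 
[ 0.60982379 -0.08758775]
```

The plate lies flat and straight on the deck (0.4° off), but its centre is about 3.4 mm right of the jig line. I'll regrasp and shift it over.

Emit:
{"fn": "send_rows", "kwargs": {"steps": [{"slide":[-6,0,0],"rotation":[0,0,0]},{"slide":[-6,0,0],"rotation":[0,0,0]},{"slide":[-6,0,0],"rotation":[0,0,0]},{"slide":[0,0,0],"rotation":[0,0,0]},{"slide":[0,0,4],"rotation":[0,0,0]},{"slide":[0,0,3],"rotation":[0,0,0]},{"slide":[0,0,1.5],"rotation":[0,0,0]},{"slide":[0,0,0.5],"rotation":[0,0,0]},{"slide":[0,0,0],"rotation":[0,0,0]},{"slide":[0,0,0],"rotation":[0,0,0]}]}}

```text
clock: 11.75
tool_pos: [0.5412, -0.0702, 0.2019]
tcp_rot: [-3.141, 0.002, 2.899]
force: [-0.1, 0.6, -0.1]
finger_gap: 0.0751
```

Emit:
{"fn": "send_rows", "kwargs": {"steps": [{"slide":[0,0,0],"rotation":[0,0,0]},{"slide":[0,0,0],"rotation":[0,0,0]},{"slide":[0,0,0],"rotation":[0,0,0]},{"slide":[0,0,0],"rotation":[0,0,0]},{"slide":[0,0,0],"rotation":[0,0,0]},{"slide":[0,0,-0.3],"rotation":[0,0,0]},{"slide":[0,0.33,0],"rotation":[0,0,0]},{"slide":[0,0,0],"rotation":[0,0,0]},{"slide":[0,0,0.25],"rotation":[0,0,0]},{"slide":[0,0,0],"rotation":[0,0,0]},{"slide":[0,0,0],"rotation":[0,0,0]}], "fingers": 4}}

```text
clock: 13.12
tool_pos: [0.5414, -0.0668, 0.2011]
tcp_rot: [-3.142, -0.0, 2.899]
force: [-0.4, -0.3, -1.6]
finger_gap: 0.0494
```

Emit:
{"fn": "send_rows", "kwargs": {"steps": [{"slide":[0,0,0.05],"rotation":[0,0,0]},{"slide":[0,0,0],"rotation":[0,0,0]},{"slide":[0,0,0],"rotation":[0,0,0]}]}}

```text
clock: 13.5
tool_pos: [0.5414, -0.0668, 0.201]
tcp_rot: [-3.142, -0.0, 2.899]
force: [-2.3, 0.3, 3.3]
finger_gap: 0.0498
```

Contact again, so releasing and looking.

Emit:
{"fn": "send_rows", "kwargs": {"steps": [{"slide":[0,0,0],"rotation":[0,0,0]},{"slide":[0,0,0],"rotation":[0,0,0]},{"slide":[0,0,0],"rotation":[0,0,0]},{"slide":[0,0,0],"rotation":[0,0,0]},{"slide":[0,0,-1],"rotation":[0,0,0]},{"slide":[0,0,-3],"rotation":[0,0,0]},{"slide":[0,0,-2],"rotation":[0,0,0]},{"slide":[6,0,0],"rotation":[0,0,0]},{"slide":[6,0,0],"rotation":[0,0,0]},{"slide":[4,0,0],"rotation":[0,0,0]},{"slide":[0,0,0],"rotation":[0,0,0]},{"slide":[0,0,0],"rotation":[0,0,0]}], "fingers": 7.5}}

```text
clock: 15.0
tool_pos: [0.3872, -0.0287, 0.2617]
tcp_rot: [-3.141, 0.003, 2.899]
force: [0.6, 0.0, 0.3]
finger_gap: 0.0749
```

```bash
python3 - <<'E'
from h import *
cap('top','pics/t4.png'); cap('scene','pics/s4.png'); print(monitor.state()['tool_pos'],monitor.state()['clock'])
E
python3 m3.py pics/t4.png
```

```text
[ 0.38755065 -0.02885938  0.26133672] 15.1
jig [611.3 -86.7] [ 98.9 243.7] 75.97
sp [540.5 -69.3] [50.  55.5] 76.09
```

The plate is now centred, within 0.3 mm and 0.1° of the jig axis. Closing the fingers and coming down behind it.

Emit:
{"fn": "send_rows", "kwargs": {"steps": [{"slide":[-5,0,0],"rotation":[0,0,0]},{"slide":[-5.5,0,0],"rotation":[0,0,0]},{"slide":[0,0,0],"rotation":[0,0,0]},{"slide":[0,0,0],"rotation":[0,0,0]},{"slide":[0,0,0],"rotation":[0,0,0]},{"slide":[0,0,0],"rotation":[0,0,0]},{"slide":[0,0,2.6],"rotation":[0,0,0]},{"slide":[0,0,2],"rotation":[0,0,0]},{"slide":[0,0,1],"rotation":[0,0,0]},{"slide":[0,0,0],"rotation":[0,0,0]},{"slide":[0,0,0],"rotation":[0,0,0]},{"slide":[0,0,0],"rotation":[0,0,0]}], "fingers": 0}}

```text
clock: 16.6
tool_pos: [0.4884, -0.0537, 0.2055]
tcp_rot: [-3.141, 0.001, 2.899]
force: [0.2, 0.1, 0.9]
finger_gap: 0.0003
```

```bash
cat >> h.py <<'E'
O=np.array([.5414,-.0668]); 
def jx():
    s=monitor.state(); d=s["tool_pos"][:2]-O; print(round(s["clock"],2),"jig rel mm",(rot(.2426)@d*1000).round(2),"z",s["tool_pos"][2].round(4),"F jig",(rot(.2426)@s["force"][:2]).round(2),s["force"][2].round(2),"gap",s["finger_gap"].round(4),"rot",s["tcp_rot"].round(4))
E
python3 -c "
from h import *
jx()"
```

```text
Traceback (most recent call last):
  File "h.py", line 22, in jx
    s=monitor.state(); d=s["tool_pos"][:2]-O; print(round(s["clock"],2),"jig rel mm",(rot(.2426)@d*1000).round(2),"z",s["tool_pos"][2].round(4),"F jig",(rot(.2426)@s["force"][:2]).round(2),s["force"][2].round(2),"gap",s["finger_gap"].round(4),"rot",s["tcp_rot"].round(4))
                                                                                                                                                                                                                          ^^^^^^^^^^^^^^^^^^^^^
AttributeError: 'float' object has no attribute 'round'
```

Emit:
{"fn": "send_rows", "kwargs": {"steps": [{"slide":[-0.6,0,0],"rotation":[0,0,0]},{"slide":[-0.6,0,0],"rotation":[0,0,0]},{"slide":[-0.3,0,0],"rotation":[0,0,0]},{"slide":[-0.2,0,0],"rotation":[0,0,0]},{"slide":[-0.15,0,0],"rotation":[0,0,0]},{"slide":[-0.15,0,0],"rotation":[0,0,0]},{"slide":[-0.15,0,0],"rotation":[0,0,0]},{"slide":[-0.2,0,0],"rotation":[0,0,0]},{"slide":[-0.2,0,0],"rotation":[0,0,0]},{"slide":[-0.2,0,0],"rotation":[0,0,0]},{"slide":[-0.2,0,0],"rotation":[0,0,0]}]}}

```text
clock: 17.98
tool_pos: [0.5169, -0.0607, 0.2048]
tcp_rot: [-3.142, 0.0, 2.899]
force: [-0.4, -0.2, -0.3]
finger_gap: 0.0004
```

```bash
sed -i 's/s\["finger_gap"\].round(4)/round(s["finger_gap"],4)/' h.py; python3 -c "
from h import *
jx()"
```

```text
17.98 jig rel mm [-2.526e+01 -1.000e-02] z 0.2048 F jig [-0.33 -0.25] -0.33 gap 0.0004 rot [-3.1416  0.      2.8987]
```

Emit:
{"fn": "send_rows", "kwargs": {"steps": [{"slide":[-0.25,0,0],"rotation":[0,0,0]},{"slide":[-0.25,0,0],"rotation":[0,0,0]},{"slide":[-0.25,0,0],"rotation":[0,0,0]},{"slide":[-0.25,0,0],"rotation":[0,0,0]},{"slide":[-0.25,0,0],"rotation":[0,0,0]},{"slide":[-0.25,0,0],"rotation":[0,0,0]},{"slide":[-0.25,0,0],"rotation":[0,0,0]},{"slide":[-0.25,0,0],"rotation":[0,0,0]},{"slide":[-0.25,0,0],"rotation":[0,0,0]},{"slide":[-0.25,0,0],"rotation":[0,0,0]},{"slide":[-0.25,0,0],"rotation":[0,0,0]},{"slide":[-0.25,0,0],"rotation":[0,0,0]}]}}

```text
clock: 19.48
tool_pos: [0.546, -0.0679, 0.2048]
tcp_rot: [3.142, -0.0, 2.899]
force: [-0.6, -0.8, 0.3]
finger_gap: 0.0003
```

```bash
python3 -c "
from h import *
jx();cap('top','pics/t5.png')
a=cap('scene','pics/s5.png')['pixels'][170:290,290:420]
cv2.imwrite('pics/c7.png',cv2.resize(a,None,fx=5,fy=5,interpolation=cv2.INTER_CUBIC))"
```

```text
19.48 jig rel mm [4.74 0.01] z 0.2048 F jig [-0.41 -0.97] 0.27 gap 0.0003 rot [ 3.1416 -0.      2.8987]
```

View pics/c7.png

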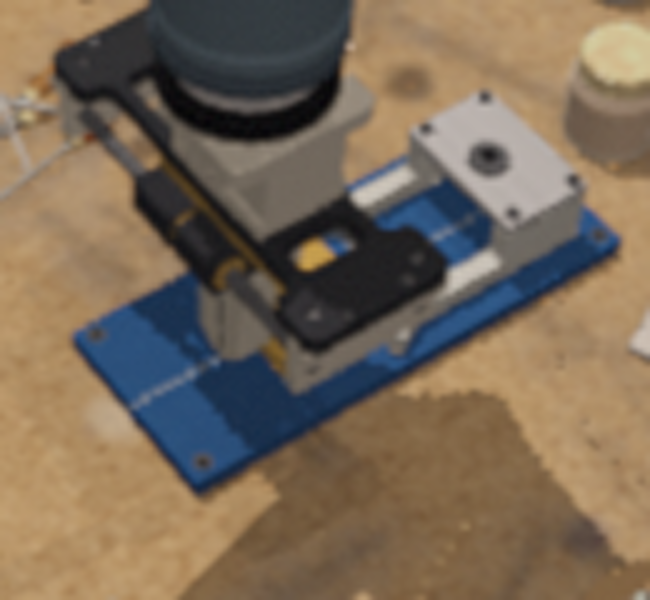

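```bash
python3 -c "
from h import *
S=load('pics/scene0.npz'); s=monitor.state(); R=Rn.from_euler('xyz',s['tcp_rot']).as_matrix()
for n,P in dict(tip=(0,0,.186),tipL=(.0075,.0175,.186),tipR=(.0075,-.0175,.186),tipRf=(-.0075,-.0175,.186),upL=(.0075,.0175,.11),upR=(.0075,-.0175,.11),bodyR=(.0375,-.094,.102),bodyL=(.0375,.094,.102),sprearL=(-.0075,.025,.19),sprearR=(-.0075,-.025,.19),spnoseR=(-.0635,-.025,.18)).items():
  q=proj(S,s['tool_pos']+R@np.array(P))[0]; print(n,((q-[290,170])*5).round())
"
```

```text
tip [229. 342.]
tipL [193. 324.]
tipR [238. 376.]
tipRf [265. 360.]
upL [196. 216.]
upR [244. 269.]
bodyR [297. 414.]
bodyL [ 40. 123.]
sprearL [210. 304.]
sprearR [275. 377.]
spnoseR [375. 307.]
```

The fingers sit behind the plate as projected, the rear right brass corner is visible at crop (275,350), and the plate is entering the flare. Continuing.

Emit:
{"fn": "send_rows", "kwargs": {"steps": [{"slide":[-0.25,0,0],"rotation":[0,0,0]},{"slide":[-0.25,0,0],"rotation":[0,0,0]},{"slide":[-0.25,0,0],"rotation":[0,0,0]},{"slide":[-0.25,0,0],"rotation":[0,0,0]},{"slide":[-0.25,0,0],"rotation":[0,0,0]},{"slide":[-0.25,0,0],"rotation":[0,0,0]}]}}

```text
clock: 20.32
tool_pos: [0.5606, -0.0716, 0.2047]
tcp_rot: [-3.142, 0.0, 2.899]
force: [-1.0, 0.7, -0.0]
finger_gap: 0.0004
```

Emit:
{"fn": "send_rows", "kwargs": {"steps": [{"slide":[-0.2,0,0],"rotation":[0,0,0]},{"slide":[-0.2,0,0],"rotation":[0,0,0]},{"slide":[-0.2,0,0],"rotation":[0,0,0]}]}}

```text
clock: 20.7
tool_pos: [0.5663, -0.073, 0.2047]
tcp_rot: [3.142, -0.0, 2.899]
force: [-1.1, 0.7, -0.1]
finger_gap: 0.0004
```

Emit:
{"fn": "send_rows", "kwargs": {"steps": [{"slide":[-0.2,0,0],"rotation":[0,0,0]},{"slide":[-0.2,0,0],"rotation":[0,0,0]},{"slide":[-0.2,0,0],"rotation":[0,0,0]}]}}

```text
clock: 21.08
tool_pos: [0.5722, -0.0745, 0.2048]
tcp_rot: [-3.142, 0.0, 2.899]
force: [-0.7, 0.3, -0.4]
finger_gap: 0.0007
```

```bash
python3 -c "
from h import *
jx()"
```

```text
21.07 jig rel mm [ 3.176e+01 -3.000e-02] z 0.2048 F jig [-0.79  0.13] -0.36 gap 0.0007 rot [-3.1416e+00  1.0000e-04  2.8987e+00]
```

Emit:
{"fn": "send_rows", "kwargs": {"steps": [{"slide":[-0.2,0,0],"rotation":[0,0,0]},{"slide":[-0.2,0,0],"rotation":[0,0,0]},{"slide":[-0.2,0,0],"rotation":[0,0,0]},{"slide":[-0.2,0,0],"rotation":[0,0,0]},{"slide":[-0.2,0,0],"rotation":[0,0,0]}]}}

```text
clock: 21.7
tool_pos: [0.5819, -0.0768, 0.2048]
tcp_rot: [-3.142, 0.0, 2.899]
force: [-0.9, 0.4, -0.3]
finger_gap: 0.0008
```

Emit:
{"fn": "send_rows", "kwargs": {"steps": [{"slide":[-0.2,0,0],"rotation":[0,0,0]},{"slide":[-0.2,0,0],"rotation":[0,0,0]},{"slide":[-0.2,0,0],"rotation":[0,0,0]},{"slide":[-0.2,0,0],"rotation":[0,0,0]},{"slide":[-0.2,0,0],"rotation":[0,0,0]}]}}

```text
clock: 22.32
tool_pos: [0.5916, -0.0792, 0.2047]
tcp_rot: [3.142, -0.0, 2.899]
force: [-1.3, 0.1, -0.9]
finger_gap: 0.0002
```

```bash
python3 -c "
from h import *
jx()"
```

```text
22.32 jig rel mm [5.17e+01 1.00e-02] z 0.2047 F jig [-1.29 -0.22] -0.86 gap 0.0002 rot [ 3.1416e+00 -1.0000e-04  2.8987e+00]
```

Emit:
{"fn": "send_rows", "kwargs": {"steps": [{"slide":[-0.2,0,0],"rotation":[0,0,0]},{"slide":[-0.2,0,0],"rotation":[0,0,0]},{"slide":[-0.2,0,0],"rotation":[0,0,0]},{"slide":[-0.2,0,0],"rotation":[0,0,0]},{"slide":[-0.2,0,0],"rotation":[0,0,0]}]}}

```text
clock: 22.95
tool_pos: [0.6013, -0.0816, 0.2048]
tcp_rot: [3.142, -0.0, 2.899]
force: [-1.6, 0.4, 0.1]
finger_gap: 0.0004
```

Emit:
{"fn": "send_rows", "kwargs": {"steps": [{"slide":[-0.2,0,0],"rotation":[0,0,0]},{"slide":[-0.2,0,0],"rotation":[0,0,0]},{"slide":[-0.2,0,0],"rotation":[0,0,0]},{"slide":[-0.2,0,0],"rotation":[0,0,0]},{"slide":[-0.2,0,0],"rotation":[0,0,0]}]}}

```text
clock: 23.58
tool_pos: [0.6111, -0.0841, 0.2047]
tcp_rot: [-3.142, 0.0, 2.899]
force: [-0.1, 0.0, -0.7]
finger_gap: 0.0002
```

Emit:
{"fn": "send_rows", "kwargs": {"steps": [{"slide":[-0.15,0,0],"rotation":[0,0,0]},{"slide":[-0.15,0,0],"rotation":[0,0,0]},{"slide":[-0.15,0,0],"rotation":[0,0,0]},{"slide":[-0.15,0,0],"rotation":[0,0,0]}]}}

```text
clock: 24.08
tool_pos: [0.6168, -0.0855, 0.2048]
tcp_rot: [-3.142, 0.0, 2.899]
force: [-0.3, 0.2, -0.3]
finger_gap: 0.0004
```

```bash
python3 -c "
from h import *
jx()"
```

```text
24.07 jig rel mm [ 7.768e+01 -1.000e-02] z 0.2048 F jig [-0.38  0.09] -0.31 gap 0.0004 rot [-3.1416  0.      2.8988]
```

Emit:
{"fn": "send_rows", "kwargs": {"steps": [{"slide":[-0.15,0,0],"rotation":[0,0,0]},{"slide":[-0.15,0,0],"rotation":[0,0,0]},{"slide":[-0.1,0,0],"rotation":[0,0,0]},{"slide":[-0.1,0,0],"rotation":[0,0,0]}]}}

```text
clock: 24.58
tool_pos: [0.6216, -0.0867, 0.2047]
tcp_rot: [-3.142, -0.0, 2.899]
force: [-0.6, -0.1, -0.7]
finger_gap: 0.0006
```

Emit:
{"fn": "send_rows", "kwargs": {"steps": [{"slide":[-0.1,0,0],"rotation":[0,0,0]},{"slide":[-0.1,0,0],"rotation":[0,0,0]},{"slide":[-0.1,0,0],"rotation":[0,0,0]}]}}

```text
clock: 24.95
tool_pos: [0.6245, -0.0874, 0.2048]
tcp_rot: [3.142, -0.0, 2.899]
force: [-0.4, -0.4, -0.1]
finger_gap: 0.0002
```

Emit:
{"fn": "send_rows", "kwargs": {"steps": [{"slide":[-0.1,0,0],"rotation":[0,0,0]},{"slide":[-0.1,0,0],"rotation":[0,0,0]}]}}

```text
clock: 25.2
tool_pos: [0.6265, -0.0879, 0.2047]
tcp_rot: [-3.142, -0.0, 2.899]
force: [-0.4, 1.1, -0.2]
finger_gap: 0.0004
```

```bash
python3 -c "
from h import *
jx()"
```

```text
25.2 jig rel mm [ 8.765e+01 -1.000e-02] z 0.2047 F jig [-0.66  1.02] -0.24 gap 0.0004 rot [-3.1416 -0.      2.8988]
```

Emit:
{"fn": "send_rows", "kwargs": {"steps": [{"slide":[-0.1,0,0],"rotation":[0,0,0]},{"slide":[-0.1,0,0],"rotation":[0,0,0]}]}}

```text
clock: 25.45
tool_pos: [0.6284, -0.0884, 0.2048]
tcp_rot: [-3.142, 0.0, 2.899]
force: [-0.3, 0.7, -0.2]
finger_gap: 0.0004
```

Emit:
{"fn": "send_rows", "kwargs": {"steps": [{"slide":[-0.1,0,0],"rotation":[0,0,0]},{"slide":[0,0,0],"rotation":[0,0,0]}]}}

```text
clock: 25.7
tool_pos: [0.6295, -0.0886, 0.2048]
tcp_rot: [-3.142, 0.0, 2.899]
force: [-0.3, -0.1, -0.8]
finger_gap: 0.0002
```

Emit:
{"fn": "send_rows", "kwargs": {"steps": [{"slide":[-0.1,0,0],"rotation":[0,0,0]},{"slide":[0,0,0],"rotation":[0,0,0]}]}}

```text
clock: 25.95
tool_pos: [0.6304, -0.0889, 0.2048]
tcp_rot: [-3.142, 0.0, 2.899]
force: [0.0, 0.9, -0.6]
finger_gap: 0.0004
```

Emit:
{"fn": "send_rows", "kwargs": {"steps": [{"slide":[-0.1,0,0],"rotation":[0,0,0]},{"slide":[0,0,0],"rotation":[0,0,0]}]}}

```text
clock: 26.2
tool_pos: [0.6314, -0.0891, 0.2048]
tcp_rot: [3.142, 0.0, 2.899]
force: [0.0, 0.1, 0.5]
finger_gap: 0.0006
```

Emit:
{"fn": "send_rows", "kwargs": {"steps": [{"slide":[-0.05,0,0],"rotation":[0,0,0]},{"slide":[0,0,0],"rotation":[0,0,0]}]}}

```text
clock: 26.45
tool_pos: [0.6318, -0.0892, 0.2048]
tcp_rot: [3.142, 0.0, 2.899]
force: [-0.6, 0.9, 0.3]
finger_gap: 0.0003
```

```bash
python3 -c "
from h import *
jx()
a=cap('scene','pics/s6.png')['pixels'][160:260,320:430]
cv2.imwrite('pics/c8.png',cv2.resize(a,None,fx=6,fy=6,interpolation=cv2.INTER_CUBIC))"
```

```text
26.45 jig rel mm [ 9.311e+01 -1.000e-02] z 0.2048 F jig [-0.84  0.75] 0.26 gap 0.0003 rot [3.1416 0.     2.8987]
```

View pics/c8.png

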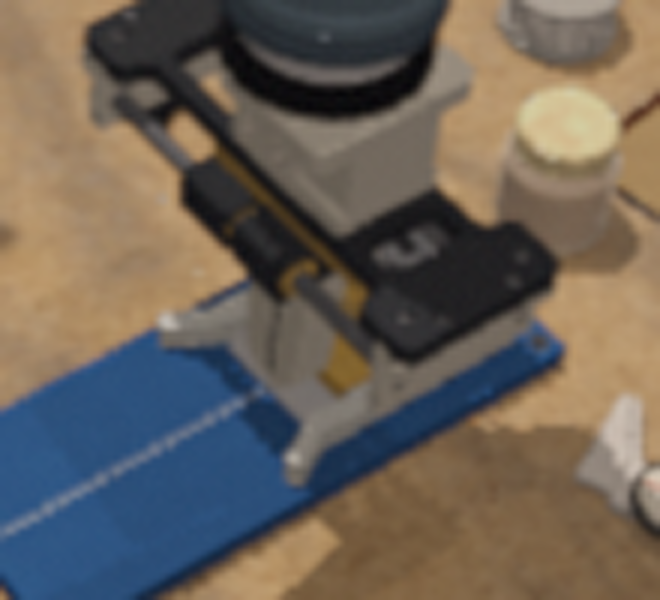

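The plate is between the guides with its rear edge at crop (345,375), near the lip's far edge. Continuing in small steps.

Emit:
{"fn": "send_rows", "kwargs": {"steps": [{"slide":[-0.1,0,0],"rotation":[0,0,0]},{"slide":[0,0,0],"rotation":[0,0,0]}]}}

```text
clock: 26.75
tool_pos: [0.6323, -0.0893, 0.2046]
tcp_rot: [3.142, -0.002, 2.899]
force: [-3.7, 0.9, 2.3]
finger_gap: 0.0002
```

Emit:
{"fn": "send_rows", "kwargs": {"steps": [{"slide":[-0.1,0,0],"rotation":[0,0,0]},{"slide":[0,0,0],"rotation":[0,0,0]}]}}

```text
clock: 27.0
tool_pos: [0.6332, -0.0894, 0.2046]
tcp_rot: [3.141, -0.002, 2.899]
force: [-4.3, 1.5, 3.4]
finger_gap: 0.0005
```

Force rose to about 4.5 N at the expected stop position. Backing off and looking.

Emit:
{"fn": "send_rows", "kwargs": {"steps": [{"slide":[0.1,0,0],"rotation":[0,0,0]},{"slide":[0.2,0,0],"rotation":[0,0,0]},{"slide":[1,0,0],"rotation":[0,0,0]},{"slide":[3,0,0],"rotation":[0,0,0]},{"slide":[3,0,-1],"rotation":[0,0,0]},{"slide":[5,0,-3],"rotation":[0,0,0]},{"slide":[5,0,-3],"rotation":[0,0,0]},{"slide":[5,0,0],"rotation":[0,0,0]},{"slide":[0,0,0],"rotation":[0,0,0]},{"slide":[0,0,0],"rotation":[0,0,0]}]}}

```text
clock: 28.25
tool_pos: [0.4178, -0.0363, 0.2754]
tcp_rot: [-3.141, 0.003, 2.899]
force: [0.2, -0.5, -0.3]
finger_gap: 0.0002
```

```bash
python3 -c "
from h import *
jx()
a=cap('scene','pics/s7.png')['pixels'][170:260,335:425];b=cap('top','pics/t7.png')['pixels'][140:230,335:400]
cv2.imwrite('pics/c9.png',cv2.resize(np.hstack([a,b]),None,fx=5,fy=5,interpolation=cv2.INTER_CUBIC))"
```

```text
28.25 jig rel mm [-1.2727e+02 -5.0000e-02] z 0.2754 F jig [ 0.29 -0.42] -0.31 gap 0.0002 rot [-3.1413e+00  3.1000e-03  2.8986e+00]
```

View pics/c9.png

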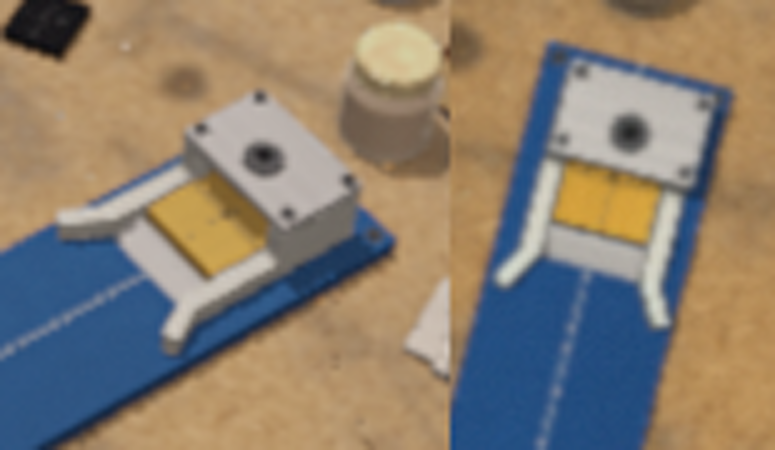

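The crop shows the plate under the bushing plate with its tail right at the lip's far edge, scene crop (180,240). To see whether the tail has dropped, I'll compare the visible rear-face height with the earlier picture on the open deck.

```bash
cat > prof.py <<'E'
from h import *
S=load("pics/scene0.npz");T=load("pics/top0.npz");o=np.array([.6191,-.0886]);yw=-.2447
def prof(f,c,x0,z,ts,ys):
    im=cv2.imread(f).astype(np.float32); out=[]
    for t in ts:
        q=proj(c,np.array([[*(o+rot(yw)@[x0+t,y]),z] for y in ys])).astype(np.float32)
        out.append(cv2.remap(im,q[:,:1],q[:,1:],cv2.INTER_LINEAR).mean((0,1)))
    return np.array(out).round().astype(int)
ts=np.arange(-.036,.012,.0015); ys=np.linspace(-.014,.014,57)
a=prof("pics/s4.png",S,-.109,.024,ts,ys);b=prof("pics/s7.png",S,.021,.024,ts,ys)
c=prof("pics/t4.png",T,-.109,.024,ts,ys);d=prof("pics/t7.png",T,.021,.024,ts,ys)
for t,*r in zip(ts,a,b,c,d): print(f"{t*1000:6.1f}",*r)
E
python3 prof.py
```

```text
-36.0 [126 151 171] [136  93  58] [107 155 192] [130  82  45]
 -34.5 [129 155 176] [137  93  58] [110 158 193] [130  83  45]
 -33.0 [129 156 177] [136  93  57] [112 159 193] [131  83  46]
 -31.5 [125 150 171] [137  93  57] [112 159 192] [131  83  45]
 -30.0 [114 135 154] [137  93  58] [114 159 193] [130  82  44]
 -28.5 [ 97 106 119] [136  92  57] [115 160 193] [130  81  43]
 -27.0 [89 78 77] [136  91  56] [116 160 193] [130  82  44]
 -25.5 [102  72  52] [137  94  63] [115 155 186] [131  84  46]
 -24.0 [122  82  50] [142 107  85] [113 143 167] [131  85  50]
 -22.5 [134  91  54] [151 130 120] [114 122 135] [132  89  57]
 -21.0 [137  93  56] [163 155 156] [121 102  97] [136  99  75]
 -19.5 [137  95  58] [172 173 179] [128  90  66] [143 117 102]
 -18.0 [138  96  61] [177 181 189] [131  85  50] [152 140 134]
 -16.5 [138  95  60] [178 183 192] [132  85  47] [160 158 158]
 -15.0 [137  93  57] [179 184 192] [133  86  49] [165 168 170]
 -13.5 [136  92  56] [179 184 192] [133  87  51] [166 172 176]
 -12.0 [136  94  58] [179 184 192] [133  86  50] [167 173 177]
 -10.5 [137  94  59] [179 184 191
[... 208 characters left out ...]
1 177 181]
  -4.5 [125  89  65] [155 163 172] [129  83  47] [168 173 176]
  -3.0 [102  83  76] [126 139 151] [123  87  62] [153 159 162]
  -1.5 [72 81 94] [ 89 111 129] [110  97  92] [125 138 146]
   0.0 [ 54  94 121] [ 60  98 123] [ 92 118 133] [ 94 127 146]
   1.5 [ 59 121 155] [ 53 108 140] [ 77 143 174] [ 73 135 167]
   3.0 [ 72 146 183] [ 63 131 167] [ 69 158 198] [ 64 149 191]
   4.5 [ 80 158 195] [ 74 149 187] [ 65 164 207] [ 62 157 203]
   6.0 [ 83 161 199] [ 79 158 196] [ 65 166 210] [ 62 159 208]
   7.5 [ 82 161 199] [ 81 159 198] [ 65 165 210] [ 62 159 209]
   9.0 [ 82 160 199] [ 81 159 197] [ 65 166 211] [ 62 160 209]
  10.5 [ 81 160 198] [ 81 159 198] [ 65 165 211] [ 62 159 209]
```

The profile can't settle whether the tail has dropped, because the camera bias is about as large as the drop. I'll go back and feel for it again.

Emit:
{"fn": "send_rows", "kwargs": {"steps": [{"slide":[-5,0,0],"rotation":[0,0,0]},{"slide":[-5,0,0],"rotation":[0,0,0]},{"slide":[-5,0,3],"rotation":[0,0,0]},{"slide":[-3,0,3],"rotation":[0,0,0]},{"slide":[0,0,1],"rotation":[0,0,0]},{"slide":[-2,0,0],"rotation":[0,0,0]},{"slide":[-1,0,0],"rotation":[0,0,0]},{"slide":[-0.5,0,0],"rotation":[0,0,0]},{"slide":[-0.2,0,0],"rotation":[0,0,0]},{"slide":[-0.1,0,0],"rotation":[0,0,0]},{"slide":[0,0,0],"rotation":[0,0,0]}]}}

```text
clock: 29.72
tool_pos: [0.6286, -0.0883, 0.2049]
tcp_rot: [-3.142, -0.0, 2.899]
force: [-1.2, 0.2, 0.2]
finger_gap: 0.0002
```

```bash
python3 -c "
from h import *
jx();print(monitor.state()['ft_torque'])"
```

```text
29.73 jig rel mm [8.983e+01 3.000e-02] z 0.2049 F jig [-1.2  -0.12] 0.17 gap 0.0002 rot [-3.1416 -0.      2.8988]
[ 0.00760192 -0.00834921 -0.02758961]
```

Emit:
{"fn": "send_rows", "kwargs": {"steps": [{"slide":[-0.1,0,0],"rotation":[0,0,0]},{"slide":[-0.05,0,0],"rotation":[0,0,0]},{"slide":[0,0,0],"rotation":[0,0,0]}]}}

```text
clock: 30.1
tool_pos: [0.6303, -0.0888, 0.2047]
tcp_rot: [3.142, -0.0, 2.899]
force: [-0.8, -0.0, 0.7]
finger_gap: 0.0003
```

```bash
python3 -c "
from h import *
jx();print(monitor.state()['ft_torque'])"
```

```text
30.1 jig rel mm [ 9.161e+01 -2.000e-02] z 0.2047 F jig [-0.76 -0.21] 0.7 gap 0.0003 rot [ 3.1416 -0.      2.8987]
[ 0.05069118 -0.04419963 -0.03303112]
```

Emit:
{"fn": "send_rows", "kwargs": {"steps": [{"slide":[-0.1,0,0],"rotation":[0,0,0]},{"slide":[0,0,0],"rotation":[0,0,0]}]}}

```text
clock: 30.35
tool_pos: [0.6313, -0.0891, 0.2047]
tcp_rot: [-3.142, 0.0, 2.899]
force: [-0.6, 0.5, -0.4]
finger_gap: 0.0003
```

```bash
python3 -c "
from h import *
jx();print(monitor.state()['ft_torque'])"
```

```text
30.35 jig rel mm [ 9.267e+01 -4.000e-02] z 0.2047 F jig [-0.67  0.36] -0.43 gap 0.0003 rot [-3.1416e+00  1.0000e-04  2.8987e+00]
[ 0.00825207 -0.05129997  0.01988906]
```

Emit:
{"fn": "send_rows", "kwargs": {"steps": [{"slide":[-0.05,0,0],"rotation":[0,0,0]},{"slide":[0,0,0],"rotation":[0,0,0]}]}}

```text
clock: 30.6
tool_pos: [0.6318, -0.0892, 0.2047]
tcp_rot: [-3.142, -0.0, 2.899]
force: [-0.5, 0.7, -0.8]
finger_gap: 0.0005
```

```bash
python3 -c "
from h import *
jx();print(monitor.state()['ft_torque'])"
```

```text
30.6 jig rel mm [ 9.311e+01 -1.000e-02] z 0.2047 F jig [-0.63  0.51] -0.84 gap 0.0005 rot [-3.1416 -0.      2.8987]
[-0.01886438  0.01193884  0.01225851]
```

Emit:
{"fn": "send_rows", "kwargs": {"steps": [{"slide":[-0.05,0,0],"rotation":[0,0,0]},{"slide":[0,0,0],"rotation":[0,0,0]}]}}

```text
clock: 30.85
tool_pos: [0.632, -0.0892, 0.2047]
tcp_rot: [3.142, -0.001, 2.899]
force: [-1.4, -0.3, 0.6]
finger_gap: 0.0005
```

```bash
python3 -c "
from h import *
jx();print(monitor.state()['ft_torque'])"
```

```text
30.85 jig rel mm [93.38 -0.  ] z 0.2047 F jig [-1.28 -0.62] 0.61 gap 0.0005 rot [ 3.1416e+00 -7.0000e-04  2.8988e+00]
[ 0.04011324  0.20890448 -0.03652893]
```

Emit:
{"fn": "send_rows", "kwargs": {"steps": [{"slide":[-0.05,0,0],"rotation":[0,0,0]},{"slide":[0,0,0],"rotation":[0,0,0]}]}}

```text
clock: 31.1
tool_pos: [0.6323, -0.0893, 0.2047]
tcp_rot: [3.142, -0.001, 2.899]
force: [-2.6, 0.6, 2.3]
finger_gap: 0.0007
```

```bash
python3 -c "
from h import *
jx();print(monitor.state()['ft_torque'])"
```

```text
31.1 jig rel mm [9.363e+01 2.000e-02] z 0.2047 F jig [-2.61 -0.08] 2.31 gap 0.0007 rot [ 3.1416e+00 -1.5000e-03  2.8988e+00]
[ 0.13968039  0.67782725 -0.01682055]
```

Emit:
{"fn": "send_rows", "kwargs": {"steps": [{"slide":[-0.05,0,0],"rotation":[0,0,0]},{"slide":[-0.05,0,0],"rotation":[0,0,0]},{"slide":[0,0,0],"rotation":[0,0,0]}]}}

```text
clock: 31.48
tool_pos: [0.6331, -0.0894, 0.2046]
tcp_rot: [3.142, -0.002, 2.899]
force: [-5.0, 1.3, 4.1]
finger_gap: 0.0004
```

```bash
python3 -c "
from h import *
jx();print(monitor.state()['ft_torque'])"
```

```text
31.48 jig rel mm [9.447e+01 8.000e-02] z 0.2046 F jig [-5.14  0.1 ] 4.08 gap 0.0004 rot [ 3.1415e+00 -2.0000e-03  2.8988e+00]
[0.20793481 0.96715694 0.003658  ]
```

Emit:
{"fn": "send_rows", "kwargs": {"steps": [{"slide":[-0.05,0,0],"rotation":[0,0,0]},{"slide":[0,0,0],"rotation":[0,0,0]},{"slide":[0,0,0],"rotation":[0,0,0]}]}}

```text
clock: 31.85
tool_pos: [0.6335, -0.0895, 0.2046]
tcp_rot: [3.142, -0.003, 2.899]
force: [-6.0, 1.6, 3.5]
finger_gap: 0.0005
```

```bash
python3 -c "
from h import *
jx();print(monitor.state()['ft_torque'])"
```

```text
31.85 jig rel mm [9.48e+01 9.00e-02] z 0.2046 F jig [-6.19  0.13] 3.52 gap 0.0005 rot [ 3.1415e+00 -2.5000e-03  2.8989e+00]
[ 0.18049338  1.04159214 -0.02504581]
```

The stop is felt, with force rising about 2 N/mm from contact. As a drop check, I'll back off and touch the tail's top lightly from above. Contact at tool z ≈ 0.210 means it has dropped; about 0.213 or more means it is still on the lip.

Emit:
{"fn": "send_rows", "kwargs": {"steps": [{"slide":[0.1,0,0],"rotation":[0,0,0]},{"slide":[0.2,0,0],"rotation":[0,0,0]},{"slide":[0.2,0,0],"rotation":[0,0,0]},{"slide":[0,0,-1],"rotation":[0,0,0]},{"slide":[0,0,-1],"rotation":[0,0,0]},{"slide":[0,0,0],"rotation":[0,0,0]},{"slide":[-1.1,0,0],"rotation":[0,0,0]},{"slide":[-1.1,0,0],"rotation":[0,0,0]},{"slide":[0,0,0],"rotation":[0,0,0]},{"slide":[0,0,0.6],"rotation":[0,0,0]},{"slide":[0,0,0.3],"rotation":[0,0,0]},{"slide":[0,0,0],"rotation":[0,0,0]}]}}

```text
clock: 33.35
tool_pos: [0.6503, -0.0937, 0.2151]
tcp_rot: [3.142, -0.001, 2.899]
force: [0.1, -0.8, -0.3]
finger_gap: 0.0004
```

Emit:
{"fn": "send_rows", "kwargs": {"steps": [{"slide":[0,0,0.1],"rotation":[0,0,0]},{"slide":[0,0,0],"rotation":[0,0,0]}]}}

```text
clock: 33.6
tool_pos: [0.6507, -0.0939, 0.2149]
tcp_rot: [-3.142, 0.0, 2.899]
force: [0.1, -0.2, -1.0]
finger_gap: 0.0006
```

Emit:
{"fn": "send_rows", "kwargs": {"steps": [{"slide":[0,0,0.1],"rotation":[0,0,0]},{"slide":[0,0,0],"rotation":[0,0,0]}]}}

```text
clock: 33.85
tool_pos: [0.6507, -0.0939, 0.2137]
tcp_rot: [-3.142, -0.0, 2.899]
force: [-0.6, -0.4, 0.2]
finger_gap: 0.0006
```

Emit:
{"fn": "send_rows", "kwargs": {"steps": [{"slide":[0,0,0.1],"rotation":[0,0,0]},{"slide":[0,0,0],"rotation":[0,0,0]}]}}

```text
clock: 34.1
tool_pos: [0.6506, -0.0939, 0.2126]
tcp_rot: [3.142, -0.0, 2.899]
force: [-0.4, 0.0, -0.1]
finger_gap: 0.0
```

Emit:
{"fn": "send_rows", "kwargs": {"steps": [{"slide":[0,0,0.1],"rotation":[0,0,0]},{"slide":[0,0,0],"rotation":[0,0,0]}]}}

```text
clock: 34.35
tool_pos: [0.6507, -0.0938, 0.2116]
tcp_rot: [3.142, -0.0, 2.899]
force: [0.1, -0.1, -0.8]
finger_gap: 0.0006
```

Emit:
{"fn": "send_rows", "kwargs": {"steps": [{"slide":[0,0,0.05],"rotation":[0,0,0]},{"slide":[0,0,0],"rotation":[0,0,0]}]}}

```text
clock: 34.6
tool_pos: [0.6507, -0.0939, 0.2112]
tcp_rot: [-3.142, -0.0, 2.899]
force: [0.4, 0.1, 0.3]
finger_gap: 0.0004
```

The tip is 25.2 mm up with no contact. An undropped tail would stand at about 27.5 mm, so it has dropped and lies at pocket level (24 mm). Retreating and taking the final look.

Emit:
{"fn": "send_rows", "kwargs": {"steps": [{"slide":[0,0,-2],"rotation":[0,0,0]},{"slide":[0,0,-4],"rotation":[0,0,0]},{"slide":[5,0,-2],"rotation":[0,0,0]},{"slide":[6,0,0],"rotation":[0,0,0]},{"slide":[6,0,0],"rotation":[0,0,0]},{"slide":[6,0,0],"rotation":[0,0,0]},{"slide":[0,0,0],"rotation":[0,0,0]},{"slide":[0,0,0],"rotation":[0,0,0]}]}}

```text
clock: 35.6
tool_pos: [0.4281, -0.0388, 0.292]
tcp_rot: [-3.141, 0.003, 2.899]
force: [0.5, -0.7, 0.3]
finger_gap: 0.0004
```

```bash
python3 -c "
from h import *
jx()
a=cap('scene','pics/s8.png')['pixels'][170:290,335:455];b=cap('top','pics/t8.png')['pixels'][140:260,335:475]
cv2.imwrite('pics/c10.png',cv2.resize(np.hstack([a,b]),None,fx=3,fy=3,interpolation=cv2.INTER_CUBIC))"; sed -i 's/s7/s8/;s/t7/t8/' prof.py; python3 prof.py | sed -n 20,30p
```

```text
35.6 jig rel mm [-1.1676e+02 -1.0000e-02] z 0.292 F jig [ 0.62 -0.55] 0.28 gap 0.0004 rot [-3.1413e+00  2.7000e-03  2.8987e+00]
  -7.5 [137  94  57] [175 180 187] [131  83  44] [170 176 180]
  -6.0 [135  93  59] [169 175 182] [131  83  44] [172 177 181]
  -4.5 [125  89  65] [154 162 171] [129  83  47] [168 173 177]
  -3.0 [102  83  76] [125 138 150] [123  87  62] [153 159 162]
  -1.5 [72 81 94] [ 88 111 128] [110  97  92] [125 138 146]
   0.0 [ 54  94 121] [ 60  97 122] [ 92 118 133] [ 94 127 146]
   1.5 [ 59 121 155] [ 53 107 139] [ 77 143 174] [ 72 136 167]
   3.0 [ 72 146 183] [ 62 130 166] [ 69 158 198] [ 63 149 191]
   4.5 [ 80 158 195] [ 73 148 186] [ 65 164 207] [ 62 157 204]
   6.0 [ 83 161 199] [ 79 157 195] [ 65 166 210] [ 63 160 208]
   7.5 [ 82 161 199] [ 80 158 197] [ 65 165 210] [ 63 160 209]
```

View pics/c10.png

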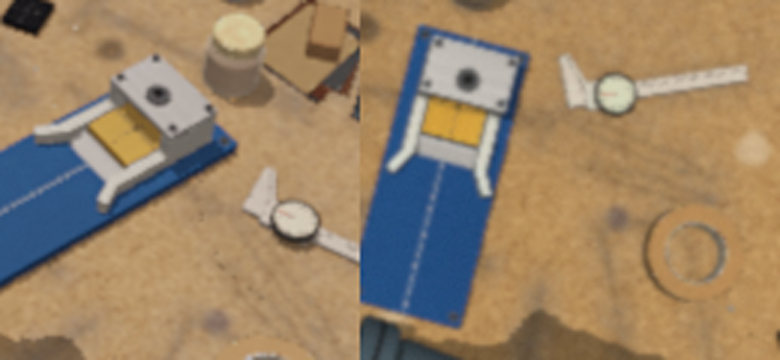

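The plate sits square in the pocket, scene crop (125,135) and top (453,120). It is in exactly the same place as after the first push, and the tape at (693,252) hasn't moved. Handing in.

```bash
python3 -c "
from h import *
print(ticket.close_job())"
```

```text
the job is handed in; nothing more can be done
None
```

The brass spacer is in the pocket under the bushing plate, lying flat as far as I could check. I handed the job in at about 36 s with the arm clear of everything.

**What I did:** I picked up the larger brass plate and laid it on the deck. It sat about 3.4 mm right of the jig line, so I regrasped it once and brought it to within 0.3 mm and 0.1° of the axis. I then pushed it with the closed fingers, past the lip and up to the sprung stop, with at most about 6 N measured, and backed off.

**Checks that agreed:**
- **Stop:** it was felt at the same place on two pushes, with force rising at about 2 N/mm.
- **Tail:** a fingertip lowered over it to 25.2 mm touched nothing, where a tail still on the lip would stand at about 27.5 mm.
- **Final pictures:** the plate was in the same place after both pushes. The tape roll looked untouched in the last picture; I did not measure its position.

**Checks that disagreed:**
- **Camera height:** the two views read the plate 4 to 6 mm too high even where its height was known. They suggested the tail might still be raised, so I relied on touch instead.
- **Upward force:** the wrist showed an unexplained 3 to 4 N upward while pressing on the stop.

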